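# Push the row of ink-pad tins home and close the keeper

### The job

With the fingertips, push the row of four ink-pad tins along the stock rail from its rear end, all together as one train, until the front tin rests against the end stop and no gaps are left. Then push the keeper's thumb plate fully in so that its bar closes the channel behind the last tin. Do not pick up or lift any tin, do not pull the row apart, and leave the stamp, glue stick and eraser where they are.

Things in the scene. Friction and masses are not known exactly. Their poses are not given: they have to be found in the camera images.
- rail: Aluminium stock rail fixed to the desk, a shallow straight channel. Origin: mid-channel at desk height; x runs along the channel to the end stop (roughly robot's left), y across it to the keeper's side (roughly towards the robot), z up. Floor 4 mm above the desk, 91 mm wide inside; walls 4 mm thick, tops 16 mm above the desk. The rear end, x = -185 mm, is open (no wall).
- rail_stop (a point): Foot of the end stop's inner face, on the channel floor in mid-channel (rail frame: x = +170, y = 0 mm). The end stop is an upright dark steel plate across the channel, 8 mm thick, its top 28 mm above the desk.
- keeper (a joint): Sliding keeper in the wall on the robot's side: a steel bar at rail x = -82 to -76 mm with an upright black thumb plate outside. 0 = fully open, bar outside the channel; 0.044 m = fully closed at its limit, bar 36 mm into the channel. Closes along the rail's -y, stays where left, needs about 2 N. It can close only when the row is home; otherwise a tin is in its way.
- keeper_push (a point): Centre of the outer face of the keeper's thumb plate, 23 mm above the desk; push it along the rail's -y. Moves with the keeper: rail y = 111.5 mm fully open, 67.5 mm closed. Plate 30 mm along the rail, 6 mm thick, from 6 to 40 mm above the desk. Below it a fixed sole plate, top 4 mm above the desk, reaches out to rail y = 113.5 mm.
- tin1: Flat ink-pad tin, red lid on black base, lying flat in the rail's channel, nearest the end stop. 60 mm along the rail (its x), 88 mm across (its y), 19 mm high (top 23 mm above the desk), about 0.09 kg. Origin: centre of its underside. The four lie in a touching row and slide freely. Home, its centre is 30 mm from the end stop's face.
- tin2: Flat ink-pad tin, red lid on black base, lying flat in the rail's channel, second from the end stop. 60 mm along the rail (its x), 88 mm across (its y), 19 mm high (top 23 mm above the desk), about 0.09 kg. Origin: centre of its underside. The four lie in a touching row and slide freely. Home, its centre is 90 mm from the end stop's face.
- tin3: Flat ink-pad tin, red lid on black base, lying flat in the rail's channel, third from the end stop. 60 mm along the rail (its x), 88 mm across (its y), 19 mm high (top 23 mm above the desk), about 0.09 kg. Origin: centre of its underside. The four lie in a touching row and slide freely. Home, its centre is 150 mm from the end stop's face.
- tin4: Flat ink-pad tin, red lid on black base, lying flat in the rail's channel, rearmost, furthest from the end stop. 60 mm along the rail (its x), 88 mm across (its y), 19 mm high (top 23 mm above the desk), about 0.09 kg. Origin: centre of its underside. The four lie in a touching row and slide freely. Home, its centre is 210 mm from the end stop's face.
- stamp: Bystander: wooden hand stamp, 34 mm across, 73 mm tall, standing beyond the end stop. Origin: centre of its underside.
- glue_stick: Bystander: glue stick, 27 mm across, 89 mm tall, standing on the far side of the rail. Origin: centre of its underside.
- eraser: Bystander: eraser, 23 x 48 x 13 mm, lying on the robot's side of the rail. Origin: centre of its underside.
Mind the look-alikes: they are no part of the job. What is shaped like the tin4 but green or turquoise is not meant.

How it is judged:
By the outcome, as a careful person would: the job done as asked, in the order asked, and still so for the second after the job is handed in, with the robot touching nothing.
It also fails if it takes over 45 s, if anything falls off the work surface, if the arm or the gripper's body presses on something with over 40 N, if the wrist force passes 120 N, or if a joint passes its speed limit or range.

### The arm

A 6-joint arm with a two-finger parallel gripper is mounted at the origin on a cart in front of the work surface, level with it; the furniture and walls round the work are solid. World frame = base frame: x ahead of the robot, y to its left, z up, the work surface at z = 0. Lengths are in mm, angles in rad, forces in N, time in s.
With the tool pointing down it reaches from about 350 to 975 mm from the base axis. Payload 7.1 kg.
Tool frame: the origin (TCP) lies on the front face of the gripper's body, between the roots of the fingers; the fingertips stand 80 mm ahead of it and the grasp point (between the pads) lies 61 mm ahead of it (env.tips_ahead is the distance from the TCP to the fingertips, in mm); z points along the fingers, y is the line along which they close (so a half turn about z gives the same grasp; the last joint's range is limited). The gripper opens to 88 mm and grips with 3 to 60 N. Pads are 20 mm wide; open, the fingers measure 115 mm over their backs; the gripper's body (75 mm by 178 mm) begins 61 mm behind the grasp point.
Start: joints at [1.175, 0.423, 1.63, -0, 1.089, -0.019], TCP at [229.935, 581.15, 302.675] pointing down, gripper open.
Joint ranges: [-3, 3], [-0.9, 2.11], [0.09, 2.58], [-1.31, 4.45], [0.11, 2.69], [-2.54, 2.54]. Speed limits (rad/s): [2.39, 2.39, 3.01, 3.14, 3.14, 3.14].

### API

Orientations are given as a unit quaternion [x, y, z, w].
In Python, from station import env, set_gripper, viewer, workorder gives the robot as it stands. Calls block until the motion is done:
- env.reach(position, orientation): joint-space move of the TCP to a pose.
- env.move_l(position, rot=None, rate=150, f_stop=None): straight line of the TCP; rot=None keeps the orientation; rate is the mean speed in mm/s. With f_stop (N) it stops when the force on the tool has changed by that much, and returns True; else False.
- env.move_joints(angles): joint-space move.
- set_gripper(opening): finger opening in mm; the grip force is fixed at half the most; returns when the fingers have stopped.
- env.hold(seconds).
- env.ik(position, orientation): joint angles nearest the present ones, or None.
- env.read_state(): the state.
- viewer.camera(name): name is "scene" or "top" or "wrist"; returns the picture (400x640x3 uint8, blue, green, red); there is no depth.
- viewer.camera_params(name): a dict with "fx", "fy", "cx", "cy" (pixels), "dist" ([k1, k2, p1, p2, k3] as OpenCV has them; the pictures are not rectified), "pose" (4x4, takes a point from camera to world coordinates); the wrist camera has in their place "tool_from_camera" (4x4, takes a point from camera to tool coordinates, whose origin is the TCP and whose axes are the flange's). Camera axes: x right, y up, looking along -z (the intrinsics and any distortion apply to the point x, -y, -z); pixel columns grow to the right and rows downward; lengths in mm; the calibration is good to about 2 mm. A picture is of the moment at which its call begins: read the wrist's pose just before it. camera_params takes no time and is no camera call.
A pose or a line that the arm cannot do raises env.IKError and nothing moves.
- workorder.sign_off(): hands the job in; it is judged then, once.
The state is a dict: "time_s": time; "qpos": joint angles; "dq": joint speeds; "tau": joint torques, N m; "tool_pos": TCP position; "orientation": TCP orientation; "force": force on the tool from outside, world axes, zero at the start; "wrist_torque": the same for the moment, N m; "width": finger opening in mm; "grip_force": force on a finger pad.
Only numpy, scipy, OpenCV 4.12 (cv2) and the standard library are available. Lean on these libraries where they do the work, as an engineer would, in place of code of your own. Each camera call takes 0.05 s, during which the arm holds its last target. There are 200 camera calls.

## Working session

There is one attempt and no reset: what is moved stays moved. The work goes in short steps, each a Python script; the robot and the scene stay as the last script left them, time stands still between calls to the robot, and variables do not carry over. Pictures are saved under pics/ and viewed, at most 10 in all, crops included, and the job is handed in when it is done.

```bash
ls; mkdir -p pics
python3 - <<'E'
from station import env, viewer
import cv2, numpy as np
for n in ("top","scene"):
    cv2.imwrite(f"pics/{n}0.png", viewer.camera(n)); p=viewer.camera_params(n); print(n,{k:np.round(v,3).tolist() for k,v in p.items()})
p=viewer.camera_params("wrist");print({k:np.round(v,3).tolist() for k,v in p.items()})
s=env.read_state();print(s["time_s"],s["orientation"],s["width"])
E
```

```text
pics
top {'fx': 472.612, 'fy': 472.612, 'cx': 327.502, 'cy': 191.263, 'dist': [0.002, 0.0, 0.0, 0.0, 0.0], 'pose': [[-0.016, 0.989, -0.145, 381.588], [-1.0, -0.018, -0.013, -20.591], [-0.015, 0.145, 0.989, 1280.369], [0.0, 0.0, 0.0, 1.0]]}
scene {'fx': 384.773, 'fy': 384.773, 'cx': 319.204, 'cy': 195.437, 'dist': [-0.006, 0.0, 0.0, 0.0, 0.0], 'pose': [[0.814, 0.4, -0.421, 160.872], [-0.58, 0.572, -0.58, -622.49], [0.009, 0.716, 0.698, 752.231], [0.0, 0.0, 0.0, 1.0]]}
{'fx': 349.153, 'fy': 349.153, 'cx': 321.882, 'cy': 191.22, 'dist': [-0.042, 0.0, 0.0, 0.0, 0.0], 'tool_from_camera': [[-0.0, 0.963, 0.269, 72.871], [1.0, 0.0, 0.001, -0.471], [0.001, 0.269, -0.963, -81.566], [0.0, 0.0, 0.0, 1.0]]}
0.1 [ 1.87263573e-01  9.82309460e-01 -6.78704265e-04 -1.35575261e-04] 87.80019798721055
```

View pics/top0.png

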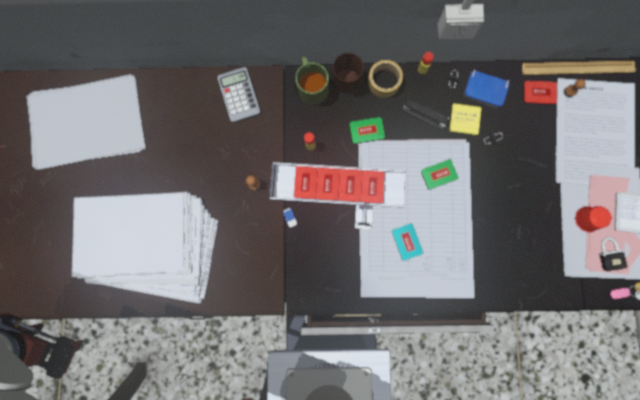

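View pics/scene0.png

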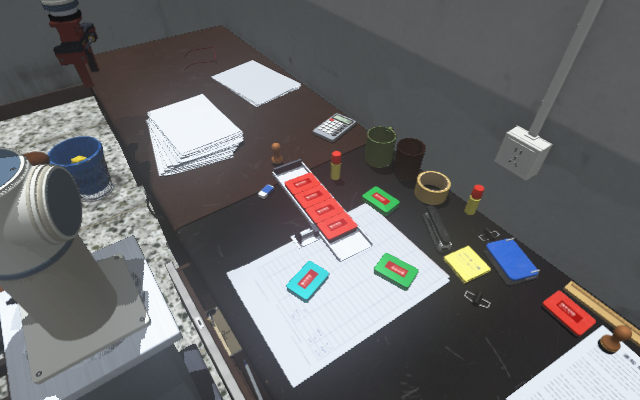

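The top view shows the red row in the silver rail at about (305–373, 185), with tin4 at (373,187), the open end at about (405,188), the stop at about (272,183) and the keeper at (364,215).

Things that could be mistaken for tin4:
- a red tin off the rail at (540,92)
- green tins at (367,130) and (440,174)
- a turquoise tin at (407,242)

I choose the red tin at (373,187), rearmost in the rail. Next is a rough position, then a close wrist view.

```bash
cat > h.py <<'E'
from station import env, set_gripper, viewer
import cv2, numpy as np
from scipy.spatial.transform import Rotation as R
def cam(name):
    s=env.read_state(); im=viewer.camera(name); p=viewer.camera_params(name)
    if name=="wrist":
        T=np.eye(4); T[:3,:3]=R.from_quat(s["orientation"]).as_matrix(); T[:3,3]=s["tool_pos"]; p["pose"]=T@p["tool_from_camera"]
    return im,p
def ray(p,uv,z):
    K=np.array([[p["fx"],0,p["cx"]],[0,p["fy"],p["cy"]],[0,0,1]])
    q=cv2.undistortPoints(np.array(uv,float).reshape(-1,1,2),K,np.array(p["dist"],float))[:,0]
    T=np.array(p["pose"]); d=np.c_[q[:,0],-q[:,1],-np.ones(len(q))]@T[:3,:3].T
    return T[:3,3]+d*((z-T[2,3])/d[:,2])[:,None]
def red(im):
    h=cv2.cvtColor(im,cv2.COLOR_BGR2HSV)
    return ((((h[...,0]<8)|(h[...,0]>172))&(h[...,1]>140)&(h[...,2]>90))*255).astype(np.uint8)
def quat(ydir):  # tool pointing down, tool y along ydir (2-vector)
    y=np.array([*ydir,0.])/np.hypot(*ydir); z=np.array([0,0,-1.]); return R.from_matrix(np.c_[np.cross(y,z),y,z]).as_quat()
def row(im,p,c):
    m=cv2.morphologyEx(red(im),cv2.MORPH_CLOSE,np.ones((9,9)))
    cs=[k for k in cv2.findContours(m,0,2)[0] if cv2.pointPolygonTest(k,c,False)>=0]
    w=ray(p,max(cs,key=cv2.contourArea)[:,0],23)[:,:2]
    return cv2.minAreaRect(w.astype(np.float32))
E
python3 - <<'E'
from h import *
im,p=cam("top"); r=row(im,p,(340,186)); b=cv2.boxPoints(r); print(r,b)
print(ray(p,[(273,183),(405,188),(364,225)],16)[:,:2])
c=np.array(r[0]); e=b-c
# long axis, toward +y
u=np.array([np.cos(np.radians(r[2])),np.sin(np.radians(r[2]))]); 
if r[1][1]>r[1][0]: u=np.array([-u[1],u[0]])
if u[1]<0:u=-u
print(u)
for s in (1,-1):
    q=quat(s*u); t=[c[0],c[1]-25*0,290]; j=env.ik(t,q); print(s,j)
E
```

```text
((584.9353637695312, -35.10858917236328), (233.48268127441406, 81.56100463867188), 85.3467788696289) [[ 534.81866  -148.15685 ]
 [ 616.1108   -154.77345 ]
 [ 635.05206    77.93967 ]
 [ 553.75995    84.556274]]
[[ 592.69357414  143.22815091]
 [ 572.30007934 -213.79219011]
 [ 474.33542309 -100.48350043]]
[0.08112478 0.99670395]
1 [-8.02583702e-02  3.81244554e-01  1.72862074e+00 -4.44089210e-16
  1.03172736e+00 -1.56984067e+00]
-1 [-8.02583702e-02  3.81244554e-01  1.72862074e+00 -4.44089210e-16
  1.03172736e+00  1.57175199e+00]
```

Run:
```python
from h import *
u=np.array([.065,.998])
env.reach([570,-25,290],quat(u)); env.hold(.3)
im,p=cam("wrist"); cv2.imwrite("pics/w1.png",im); np.savez("w1.npz",im=im,pose=p["pose"])
print(env.read_state()["time_s"],env.read_state()["tool_pos"])
```

```text
2.9667 [570.01958357 -24.74065755 289.99332401]
```

View pics/w1.png

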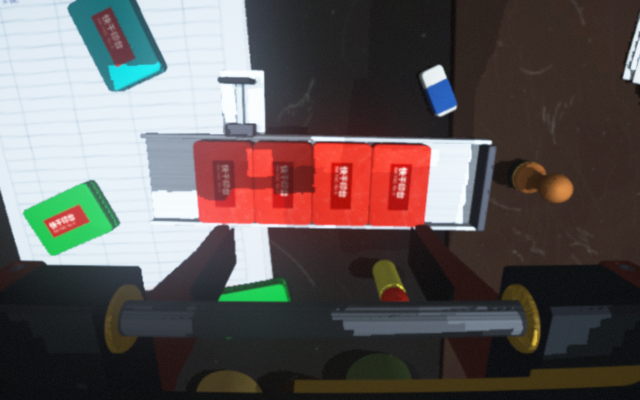

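The wrist view shows tin4 at (224,181), leftmost of the red row. The stop is at (484,188), the rear opening at (150,178), and the thumb plate at (237,80) with the keeper open. The turquoise (115,45) and green (72,218) tins are well clear of the rail.

Run:
```python
from h import *
d=np.load("w1.npz"); p=viewer.camera_params("wrist"); p["pose"]=d["pose"]
r=row(d["im"],p,(310,160)); print(r); print(cv2.boxPoints(r))
W=ray(p,[(147,133),(492,140),(152,221),(487,231)],16)[:,:2]; print("wall tops",W)
a=(W[1]-W[0]);b=W[3]-W[2];print([v/np.linalg.norm(v) for v in (a,b)],np.linalg.norm(a))
print("stop top inner",ray(p,[(487,147),(475,228)],28)[:,:2],"plate top",ray(p,[(220,78),(256,80),(220,84),(256,84)],40)[:,:2])
cv2.imwrite("pics/c1.png",cv2.resize(d["im"][60:240,130:270],None,fx=3.2,fy=3.2))
cv2.imwrite("pics/c2.png",cv2.resize(d["im"][110:250,400:510],None,fx=4,fy=4))
```

```text
((585.6152954101562, -37.024147033691406), (239.09107971191406, 87.89633178710938), 85.01622009277344)
[[ 531.4479   -152.29979 ]
 [ 619.01196  -159.93567 ]
 [ 639.7827     78.251495]
 [ 552.2186     85.887375]]
wall tops [[ 522.77058988 -201.5088706 ]
 [ 552.74855113  150.6801513 ]
 [ 617.72635148 -214.91161776]
 [ 653.17149716  151.73733696]]
[array([0.08481227, 0.99639695]), array([0.09622465, 0.99535964])] 353.46256564102396
stop top inner [[557.58176902 140.25247217]
 [643.56041255 132.72647374]] plate top [[ 476.44122778 -112.38449159]
 [ 480.52039795  -79.74240391]
 [ 481.67466602 -113.09540585]
 [ 484.01257879  -80.12876214]]
```

View pics/c1.png

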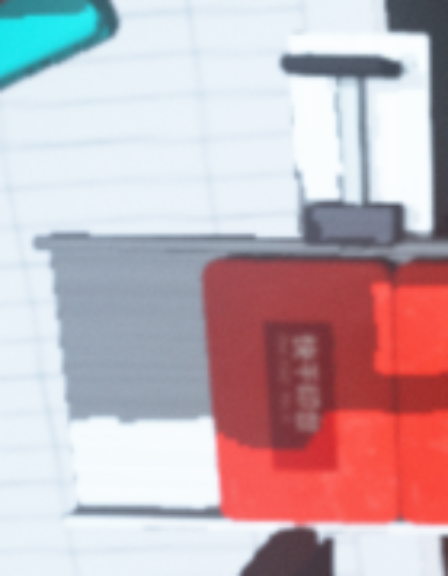

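View pics/c2.png

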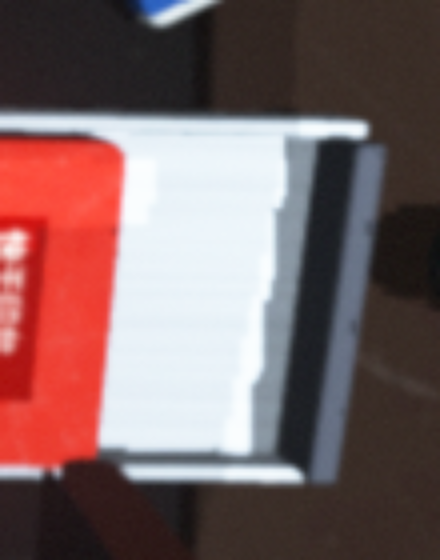

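The crops confirm the choice: red tin4, rearmost in the rail, rear face at about (195–200,181), thumb plate at (237,80). The foot of the stop's inner face runs from about (478,145) to (469,224).

```bash
cat >> h.py <<'E'
c=np.array([585.6,-37.0]); u=np.array([np.cos(np.radians(85.02)),np.sin(np.radians(85.02))]); v=np.array([-u[1],u[0]]) # v: rail +y (to robot)
E
python3 - <<'E'
from h import *
d=np.load("w1.npz"); p=viewer.camera_params("wrist"); p["pose"]=d["pose"]
f=lambda px,z:[(np.round([(w[:2]-c)@u,(w[:2]-c)@v],1)).tolist() for w in ray(p,px,z)]
print("stop foot",f([(478,146),(469.5,224)],4),"stop top",f([(489,147),(479.5,228)],28))
print("rear end",f([(147,134),(152,221)],16), "plate outer top", f([(219,78),(255,79.5)],40))
E
```

```text
stop foot [[175.8, 40.9], [178.6, -47.6]] stop top [[176.2, 43.4], [179.0, -42.9]]
rear end [[-169.5, 47.3], [-174.5, -47.4]] plate outer top [[-85.5, 102.2], [-52.6, 101.4]]
```

Run:
```python
from h import *
P=lambda a,b,z:[*(c+a*u+b*v),z]
q=quat(-v)
set_gripper(40)
env.reach(P(-144,0,150),q)
print(env.move_l(P(-144,0,90.5),rate=80,f_stop=8))
env.hold(.2); f0=env.read_state()["force"]
hit=env.move_l(P(-62,0,90.5),rate=35,f_stop=9)
s=env.read_state(); t=np.array(s["tool_pos"]); print(hit,(t[:2]-c)@u,(t[:2]-c)@v,t[2],np.round(s["force"]-np.array(f0),2),s["time_s"],s["width"])
cv2.imwrite("pics/w2.png",cam("wrist")[0])
```

```text
False
True -76.12248756165809 -0.43174191427093606 90.5059201550519 [ 1.41 -3.36  1.8 ] 7.8667 39.92428205138465
```

View pics/w2.png

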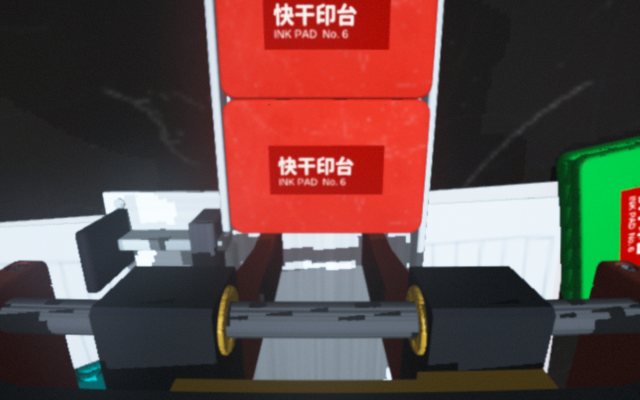

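The wrist view shows the fingers behind tin4, whose rear edge is at about row 232, with the row straight and tin4 touching tin3. I'll press again gently to confirm it is against the stop, back off, and check from above.

Run:
```python
from h import *
P=lambda a,b,z:[*(c+a*u+b*v),z]
def show(h):
    s=env.read_state(); t=np.array(s["tool_pos"]); print(h,np.round([(t[:2]-c)@u,(t[:2]-c)@v],2),np.round(s["force"],2),s["time_s"])
show(env.move_l(P(-62,0,90.5),rate=15,f_stop=12)); env.hold(.3); show(0)
env.move_l(P(-95,0,90.5),rate=60); env.move_l(P(-95,0,150))
env.reach([570,-25,290],quat(u)); env.hold(.3)
im,p=cam("wrist"); cv2.imwrite("pics/w3.png",im); np.savez("w3.npz",im=im,pose=p["pose"])
r=row(im,p,(370,185)); print(r)
b=cv2.boxPoints(r)-c; print(np.round(np.c_[b@u,b@v],1)); show(0)
```

```text
True [-76.   -0.4] [ 0.25 -2.16  2.01] 8.2667
0 [-76.05  -0.31] [-0.04 -0.92  0.37] 8.5667
((591.9169311523438, 18.553199768066406), (240.73129272460938, 88.6041488647461), 85.12799835205078)
[[-64.6  42.6]
 [-64.4 -46. ]
 [176.3 -45.5]
 [176.2  43.1]]
0 [10.42 16.6 ] [0.03 0.51 0.21] 11.1917
```

View pics/w3.png

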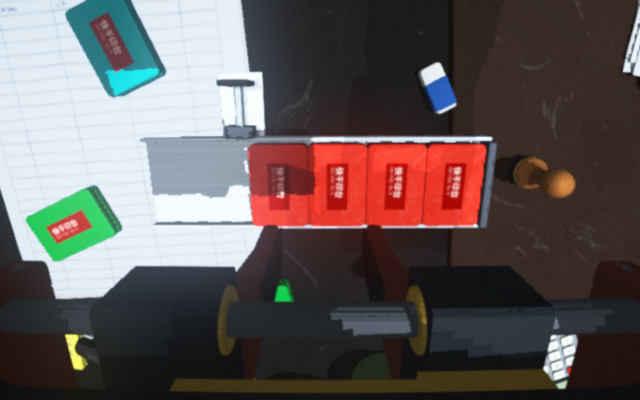

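The row is home: its front is at the stop (484,186), its length is 240.7 mm with no gaps, and the bystanders are untouched. Next I'll close the fingers and push the thumb plate, seen at (236,82).

Run:
```python
from h import *
P=lambda a,b,z:[*(c+a*u+b*v),z]
def show(h):
    s=env.read_state(); t=np.array(s["tool_pos"]); print(h,np.round([(t[:2]-c)@u,(t[:2]-c)@v],2),np.round(s["force"],2),s["time_s"])
set_gripper(0)
env.reach(P(-71,145,170),quat(u))
show(env.move_l(P(-71,145,97),rate=80,f_stop=8)); env.hold(.2)
show(env.move_l(P(-71,64,97),rate=35,f_stop=10)); env.hold(.2)
show(env.move_l(P(-71,62,97),rate=12,f_stop=14)); env.hold(.2);show(0)
env.move_l(P(-71,110,97),rate=80); env.move_l(P(-71,110,170))
env.reach([570,-25,290],quat(u)); env.hold(.3)
im,p=cam("wrist"); cv2.imwrite("pics/w4.png",im); cv2.imwrite("pics/w4c.png",cv2.resize(im[60:240,130:300],None,fx=3.2,fy=3.2)); 
r=row(im,p,(370,185)); b=cv2.boxPoints(r)-c; print(np.round(np.c_[b@u,b@v],1)); show(0)
```

```text
False [-71.01 144.73] [-0.38  0.26  0.17] 13.7917
True [-70.8   77.37] [ 0.78 -0.5   0.16] 15.725
True [-70.57  76.87] [-1.01  0.52 -0.61] 16.525
0 [-70.57  77.16] [-0.6  -0.76 -0.12] 16.725
[[-64.5  42.7]
 [-64.3 -46.7]
 [176.4 -46.2]
 [176.3  43.2]]
0 [10.02 17.11] [ 0.56 -0.05  0.47] 18.9917
```

View pics/w4c.png

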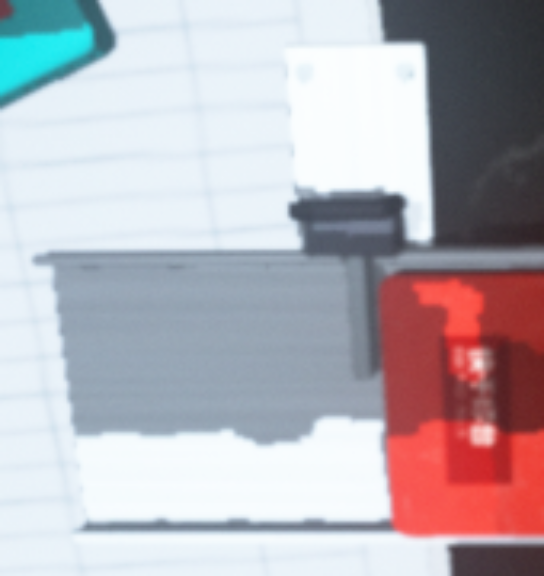

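View pics/w4.png

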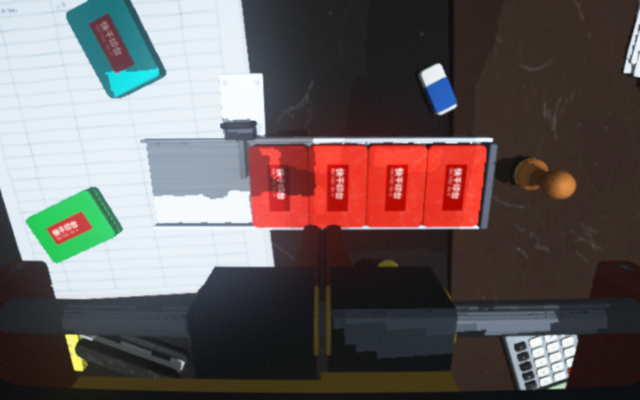

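The keeper is at its limit: the thumb plate is against the guide at (239,127) and the bar, at about (243,160), crosses the channel behind tin4. The row still rests against the stop, and the eraser and stamp have not moved.

```bash
python3 -c "
from station import workorder
print(workorder.sign_off())"
```

```text
the job is handed in; nothing more can be done
None
```

The job is done and handed in at about 19 s: the four tins are home against the end stop with no gaps, the keeper is fully closed behind tin4, and the stamp, glue stick and eraser were left alone.

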